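# Secure the solvent bottles in their carrier

## Robot

A 6-joint arm with a two-finger parallel gripper is mounted at the origin on the work surface. World frame = base frame: x ahead of the robot, y to its left, z up, the work surface at z = 0. Lengths are in m, angles in rad, forces in N, time in s.
With the tool pointing down it reaches from about 0.275 to 0.85 m from the base axis. Payload 5.2 kg.
Tool frame: the origin (TCP) lies on the centre line of the jaws, within the pads' length; the fingertips stand 11 mm ahead of it and the grasp point (between the pads) lies 8 mm behind it; z points along the fingers, y is the direction in which the jaws open and shut (so a half turn about z gives the same grasp; the last joint's range is limited). The gripper opens to 85 mm and grips with 20 to 120 N. Pads are 22 mm wide; open, the fingers measure 114 mm over their backs; the gripper's body (76 mm by 85 mm) begins 54 mm behind the grasp point. The pads swing forward as they close: fully open they stand 13 mm farther back than shut.
Start: joints at [1.116, 0.259, 1.535, -0, 1.348, -0.203], TCP at [0.137, 0.533, 0.242] pointing down, gripper open.
Joint ranges: [-3.14, 3.14], [-0.91, 2.08], [0.19, 2.58], [-1.22, 4.36], [0.22, 2.71], [-3.12, 3.12]. Speed limits (rad/s): [2.57, 2.57, 3.14, 3.14, 3.14, 3.14].

## Interface

Orientations are given as a rotation vector (axis times angle).
In Python, from plant import env, eyes, job gives the robot as it stands. The module is installed in compiled form; this text tells all that it offers.
- The arm moves only by the tool jog_arm, never from a script. Its argument "steps" is a list of rows, each an object with "delta_pos": the shift along the tool's x, y, z in m, a list of three; "rotation": the turn, a rotation vector about the tool's x, y, z in degrees, a list of three. A call has 1 to 5 rows; each row is the pose to reach, as a shift and turn from the pose commanded when the call began, along the tool's axes at that moment; what a row does not reach only later rows make up. A row lasts 1/8 s, in which the tool goes at most 62.5 mm and 10.7 degrees, less where a joint would pass 70% of its speed; a pose out of reach is approached as far as the arm can. A call with a gripper value outside its range is refused whole. "gripper" is the closure, from -1 (fully open) to 1 (shut), set as the call begins (left out, the last holds). The fingers move at their own pace and stop on an object; "force" is the grip in N (left out, the last holds). Time passes only in rows, so rows that repeat a pose let the fingers close. It gives the time, the measured TCP pose, the force and the opening at its end, in the units of the state.
- env.get_obs(): the state, without advancing time (a new reading comes with each control period).
- eyes.snapshot(name): name is "scene" or "top" or "wrist"; returns the picture (480x640x3 uint8, blue, green, red); there is no depth.
- eyes.calibration(name): a dict with "intrinsics" (3x3 intrinsics, pixels), "T" (4x4, takes a point from camera to world coordinates). Camera axes: x right, y up, looking along -z (the intrinsics and any distortion apply to the point x, -y, -z); pixel columns grow to the right and rows downward; lengths in m; the calibration is good to about 2 mm. A picture is of the moment at which its call begins: read the wrist's pose just before it. calibration takes no time and is no camera call; for the wrist camera it gives the pose at the moment of the call.
- job.sign_off(): hands the job in, once; it reports no verdict.
Trained networks look in the newest picture that a camera, given by its name, has taken for a name from the list of things; names that differ only in an ending like _2 or _b are one class to them, and where a whole thing is asked for, a point or a joint stands for the part that bears it (a point fixed in the world has none). Each returns a list of dicts, best first, with "score" (0 to 1); they miss things now and then, are a little off and sometimes report something else, mostly with a low value. They report only what shows in the picture. A call takes as long as a camera call. They do not tell look-alikes from the thing itself.
- eyes.spot_in(camera, name): "at" ([x, y, z] in m, in world coordinates, good to about 4 mm: the middle of the surface that is visible of it).
The state is a dict: "time": time; "qpos": joint angles; "dq": joint speeds; "tau": joint torques, N m; "tcp_pos": TCP position; "eef_rot": TCP orientation; "ft_force": force on the tool from outside, world axes, zero at the start; "moment": the same for the moment, N m; "grip_width": opening from 0.0 (shut) to 1.0 (fully open).
Only numpy, scipy, OpenCV 4.12 (cv2) and the standard library are available. Lean on these libraries where they do the work, as an engineer would, in place of code of your own. Each camera call takes 0.05 s, during which the arm holds its last target. There are 200 camera calls.

## Task

One amber bottle has tipped over in the bottle carrier, across the path of its keeper bar. Stand it upright on its own empty round place in the row, then slide the keeper bar fully home along the row by its black knob, and then turn the blue lock collar clockwise by its lever until the lever points straight along the red mark (it can turn past the mark, so stop there). Leave the other bottles and everything else on the table where they are.

Things in the scene. Friction and masses are not known exactly. Their poses are not given: they have to be found in the camera images.
- carrier: fixed bottle carrier: plywood plate 130 x 420 x 12 mm, aluminium back rail (top 62 mm high, front face 36 mm behind the places' centre line), grey lock pedestal at its front right corner. Origin on the table under the middle place; x points to the back (away from the robot), y to the left along the row of bottles, z up. Yaw -0.08 to 0.27 rad.
- place_left (a point): centre of the left round place (white ring of 54 mm diameter) on the plate's top, 12 mm above the table; always taken by bottle_left. Places are 85 mm apart along the carrier's y.
- place_mid (a point): centre of the middle round place, on the plate's top. Either this or the right place is empty.
- place_right (a point): centre of the right round place, on the plate's top. Either this or the middle place is empty.
- bottle_tipped: the tipped bottle: amber glass, black cap, white band; 44 mm diameter, 110 mm tall, straight-sided for its lower 80 mm, 0.16 kg. Origin at the centre of its base, z axis from base to cap. It lies flat on the plate at its own empty place, base over that place, cap towards the carrier's front and sticking out over the plate's front edge.
- bottle_left: bottle of the same kind, standing on the left place; origin at the centre of its base. Leave it there.
- bottle_other: bottle of the same kind, standing on the middle or the right place; origin at the centre of its base. Leave it there.
- keeper_bar (a joint): slide of the steel keeper bar (8 mm thick, 16 mm tall, its top 51 mm above the table) that runs along the front of the row, its centre line 60 mm in front of the places. Value in m: 0 to 0.03 at the start (out to the left), grows as the bar moves to the carrier's right (-y), 0.360 at its end stop (fully home). About 2 N moves it.
- bar_knob (a point): on the axis of the bar's black upright knob (18 mm diameter, from 51 to 111 mm above the table), 90 mm above the table; moves with the bar. Fully home, it is 70 mm to the left (along the carrier's y) of the collar axis.
- lock_collar (a joint): hinge of the blue lock collar, vertical axis. Value in rad: 0 to 0.2 at the start (lever out to the right), grows clockwise seen from above; 1.40 when the lever lies along the red locked mark; it can turn on to 1.75. It stays where it is left; about 0.06 N m turns it.
- collar_axis (a point): on the collar's axis, 85 mm above the table. The collar is 48 mm in diameter, from 54 to 86 mm above the table, round a fixed 28 mm post whose top is 96 mm high.
- lever_grip (a point): middle of the lever's upright fin, 85 mm above the table and 58 mm out from the collar axis; moves with the collar. The fin is 10 mm thick, 36 mm long (radially) and spans 59 to 105 mm above the table, over the pedestal whose top is 44 mm high.
- locked_mark (a point): where lever_grip is when the collar is locked: 58 mm from the collar axis towards the carrier's front (-x), 85 mm above the table, straight over the red line painted on the pedestal's top.
- tape_measure: yellow and black tape measure, 70 x 36 x 63 mm, origin under its centre; leave it
- pincers: pincers with red handles lying flat, 180 mm long, origin at the rivet on the table; leave them
- tape_roll: roll of paper tape lying flat, 90 mm diameter, 30 mm high; leave it
- brush_pot: white pot with brushes, 72 mm diameter, 182 mm high; leave it
- filler_jar: glass jar with white lid, 68 mm diameter, 70 mm high; leave it
- wood_wedge: strip of wood, 120 x 30 x 22 mm; leave it
Not all that is in view belongs to the job. Leave any turquoise look-alike of the bottle_tipped alone.

How it is judged:
On the way, in this order (a step that is already met when the one before it is completed fails the run):
1. the tipped bottle stands upright on its empty place, let go (angle between bottle_tipped's own z axis and vertical below 0.1 rad and (horizontal distance between bottle_tipped and place_mid below 0.02 m or horizontal distance between bottle_tipped and place_right below 0.02 m) and z of bottle_tipped in the frame of carrier between 0.008 and 0.018 m and contact force between the fingers and bottle_tipped below 0.05 N and linear speed of bottle_tipped below 0.03 m/s), for 0.2 s.
2. the keeper bar is fully home (value of joint keeper_bar above 0.352 m), for 0.1 s.
3. the lock collar's lever is on the red mark (value of joint lock_collar between 1.28 and 1.52 rad), for 0.2 s.
At the end, for the whole second after the job is handed in: All three bottles stand upright (within 0.1 rad) and at rest, the once tipped one on the plate within 20 mm of the centre of its own place; the bar is within 8 mm of its end stop; the collar is still, within 0.12 rad of the locked mark (value 1.28 to 1.52) (all of step 3 and angle between each of bottle_tipped, bottle_left, bottle_other's own z axis and vertical below 0.1 rad and (horizontal distance between bottle_tipped and place_mid below 0.02 m or horizontal distance between bottle_tipped and place_right below 0.02 m) and z of bottle_tipped in the frame of carrier between 0.008 and 0.018 m and value of joint keeper_bar above 0.352 m and velocity of joint lock_collar between -0.02 and 0.02 rad/s and linear speed of each of bottle_tipped, bottle_left, bottle_other below 0.02 m/s); the robot touches nothing.
It fails at once if another bottle is moved more than 20 mm or tipped (distance of any of bottle_left, bottle_other from where it was at the start of the episode above 0.02 m or angle between any of bottle_left, bottle_other's own z axis and vertical above 0.35 rad).
It fails at once if something else on the table is moved more than 30 mm (distance of any of tape_measure, pincers, tape_roll, brush_pot, filler_jar, wood_wedge from where it was at the start of the episode above 0.03 m).
It also fails if it takes over 70 s, if anything falls off the work surface, if the arm or the gripper's body presses on something with over 40 N, if the wrist force passes 120 N, or if a joint passes its speed limit or range.

## Working session

There is one attempt and no reset: what is moved stays moved. The work goes in short steps, Python scripts to look and compute and a tool call to move; the robot and the scene stay as the last step left them, time stands still between calls to the robot, and variables do not carry over. Pictures are saved under pics/ and viewed, about 8 in all and at most 12, crops included, and the job is handed in when it is done.

Besides the shell and the picture viewer there is one more tool, called after ">>>" by a JSON object that holds its "api" and its "payload". jog_arm: Moves the arm, as the interface text tells. Its arguments: {"type":"object","properties":{"steps":{"type":"array"},"gripper":{"type":"number"},"force":{"type":"number"}},"required":["steps"]}

```bash
mkdir -p pics
python3 - <<'E'
from plant import env, eyes, job
import cv2, numpy as np
for c in("scene","top"):
    im=eyes.snapshot(c); cv2.imwrite(f"pics/{c}0.png",im)
    k=eyes.calibration(c); print(c,np.round(k["T"],3).tolist(),np.round(k["intrinsics"],1).tolist())
    for n in ["bottle_tipped","bottle_left","keeper_bar","bar_knob","lock_collar","lever_grip","carrier"]:
        print(n,[(np.round(d["at"],3).tolist(),round(d["score"],2)) for d in eyes.spot_in(c,n)])
o=env.get_obs();print(o)
E
```

```text
scene [[-0.296, -0.741, 0.603, 1.361], [0.955, -0.224, 0.194, 0.182], [-0.009, 0.634, 0.774, 1.154], [0.0, 0.0, 0.0, 1.0]] [[556.2, 0.0, 314.5], [0.0, 556.2, 224.3], [0.0, 0.0, 1.0]]
bottle_tipped [([0.773, 0.098, 0.039], 0.77), ([0.587, 0.041, 0.049], 0.66), ([0.639, -0.038, 0.096], 0.65)]
bottle_left []
keeper_bar [([0.57, 0.315, 0.052], 0.67)]
bar_knob [([0.572, 0.322, 0.055], 0.79), ([0.535, -0.192, 0.079], 0.24)]
lock_collar [([0.534, -0.193, 0.082], 0.63)]
lever_grip []
carrier []
top [[-0.026, 0.999, -0.044, 0.462], [-1.0, -0.026, 0.0, -0.05], [-0.001, 0.044, 0.999, 1.365], [0.0, 0.0, 0.0, 1.0]] [[461.9, 0.0, 318.4], [0.0, 461.9, 245.6], [0.0, 0.0, 1.0]]
bottle_tipped [([0.574, 0.028, 0.054], 0.81), ([0.761, 0.101, 0.038], 0.77)]
bottle_left [([0.62, 0.115, 0.124], 0.82)]
keeper_bar [([0.568, 0.316, 0.05], 0.63)]
bar_knob [([0.566, 0.316, 0.051], 0.71)]
lock_collar [([0.522, -0.185, 0.084], 0.75), ([0.634, -0.456, 0.067], 0.67), ([0.482, 0.227, 0.054], 0.43)]
lever_grip [([0.524, -0.188, 0.086], 0.61), ([0.569, 0.316, 0.049], 0.51)]
carrier [([0.58, -0.08, 0.009], 0.91), ([0.479, 0.226, 0.059], 0.74), ([0.399, -0.484, 0.019], 0.3)]
{'time': 0.8, 'qpos': array([ 1.11619364e+00,  2.58538085e-01,  1.53502294e+00, -4.98409463e-05,
        1.34800178e+00, -2.02819016e-01]), 'dq': array([ 0.00046665,  0.00058876, -0.0002765 ,  0.0003461 , -0.00014771,
        0.00010235]), 'tau': array([-3.76652961e-04, -4.45873189e+01, -2.90881062e+01, -4.07727666e-04,
        7.65467048e-04, -3.14228532e-05]), 'tcp_pos': array([0.13702113, 0.53264656, 0.24233387]), 'eef_rot': array([3.94432846e-01, 3.11667732e+00, 1.97266046e-05]), 'ft_force': array([ 0.27168584, -0.43819124, -0.85648605]), 'moment': array([ 0.01425985,  0.00366814, -0.03488411]), 'grip_width': 1.0020618555048932}
```

View pics/scene0.png

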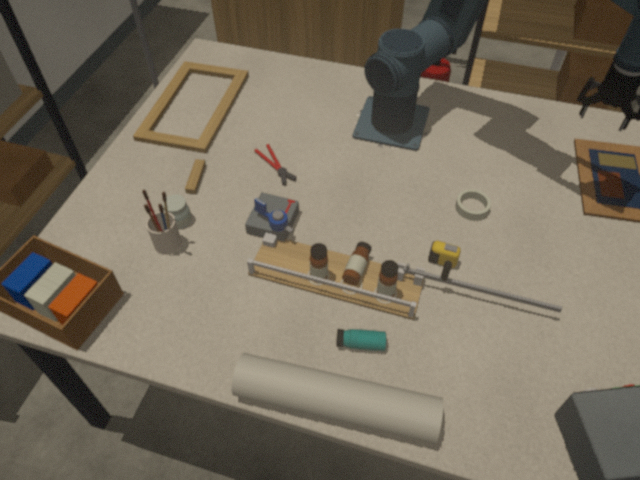

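View pics/top0.png

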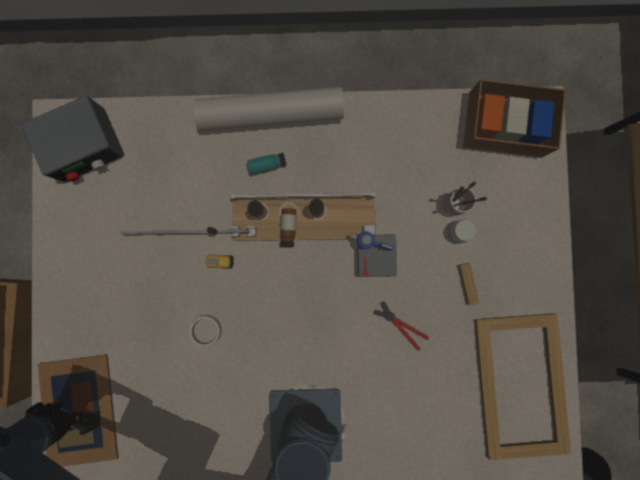

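The middle place is empty. The tipped bottle lies between the two standing ones, with its cap towards the robot. I'll write a move helper and head over there.

```bash
cat > h.py <<'E'
from plant import env, eyes, job
import numpy as np, cv2
from scipy.spatial.transform import Rotation as R
def pose(log=True):
    o=env.get_obs()
    if log:
        with open("log.txt","a") as f: f.write(repr([o["qpos"].tolist(),o["tcp_pos"].tolist(),o["eef_rot"].tolist()])+"\n")
    return o["tcp_pos"],R.from_rotvec(o["eef_rot"]),o
def Rt(yaw,tilt,flip=0):
    "tool z down, tool y along carrier y (yaw); tilt>0 swings fingertips to carrier +x"
    Z=R.from_euler("z",yaw)*R.from_euler("y",-tilt)
    return Z*R.from_matrix([[-1,0,0],[0,1,0],[0,0,-1]])*R.from_euler("z",np.pi*flip)
def to(p,r):
    t,q,o=pose()
    print("delta",np.round(q.inv().apply(np.array(p)-t),4).tolist(),"rot",np.round((q.inv()*r).as_rotvec(degrees=True),2).tolist())
def st():
    t,q,o=pose(); print("t",round(o["time"],2),"q",np.round(o["qpos"],3),"tcp",np.round(t,4),"zdir",np.round(q.as_matrix()[:,2],3),"ydir",np.round(q.as_matrix()[:,1],3),"F",np.round(o["ft_force"],1),"w",round(o["grip_width"],3))
def ray(cam,uv,z,k=None):
    k=k or eyes.calibration(cam);K,T=np.array(k["intrinsics"]),np.array(k["T"])
    d=np.linalg.inv(K)@[uv[0],uv[1],1];d=T[:3,:3]@[d[0],-d[1],-d[2]]
    return T[:3,3]+d*(z-T[2,3])/d[2]
def proj(p,k):
    K,T=np.array(k["intrinsics"]),np.array(k["T"]);c=T[:3,:3].T@(np.array(p)-T[:3,3])
    u=K@[c[0],-c[1],-c[2]];return u[:2]/u[2]
E
python3 - <<'E'
from h import *
to([.46,.02,.33],Rt(0,0)); print(eyes.calibration("wrist"))
k=eyes.calibration("top")
for n,uv,z in [("capL",(257,209),.122),("capR",(317,207),.122),("tipped base mid",(289,208),.04),("tipped cap end",(288,246),.034),("knob",(211,231),.111),("collar",(366,240),.096),("rail L",(233,196),.062),("rail R",(375,194),.062)]: print(n,np.round(ray("top",uv,z,k),3))
E
```

```text
delta [-0.4405, -0.416, -0.0877] rot [0.0, 0.0, -14.43]
{'intrinsics': array([[397.88533179,   0.        , 314.35564596],
       [  0.        , 397.88533179, 230.65211266],
       [  0.        ,   0.        ,   1.        ]]), 'T': array([[ 2.47772137e-01, -9.24643065e-01, -2.89213020e-01,
         6.31227315e-02],
       [ 9.68818291e-01,  2.36383878e-01,  7.42548339e-02,
         5.51318272e-01],
       [-2.93921979e-04, -2.98593143e-01,  9.54380453e-01,
         3.72792292e-01],
       [ 0.00000000e+00,  0.00000000e+00,  0.00000000e+00,
         1.00000000e+00]])}
capL [0.621 0.113 0.122]
capR [ 0.622 -0.049  0.122]
tipped base mid [0.632 0.031 0.04 ]
tipped cap end [0.523 0.037 0.034]
knob [0.565 0.241 0.111]
collar [ 0.531 -0.182  0.096]
rail L [0.667 0.188 0.062]
rail R [ 0.663 -0.215  0.062]
```

>>> {"api": "jog_arm", "payload": {"steps": [{"delta_pos": [-0.44,-0.416,-0.088],"rotation": [0,0,-14.4]},{"delta_pos": [-0.44,-0.416,-0.088],"rotation": [0,0,-14.4]},{"delta_pos": [-0.44,-0.416,-0.088],"rotation": [0,0,-14.4]},{"delta_pos": [-0.44,-0.416,-0.088],"rotation": [0,0,-14.4]},{"delta_pos": [-0.44,-0.416,-0.088],"rotation": [0,0,-14.4]}]}}

```text
time: 1.42
tcp_pos: [0.3006, 0.2724, 0.2874]
eef_rot: [-0.0, 3.14, 0.001]
ft_force: [0.5, 0.6, 0.5]
grip_width: 0.999
```

```bash
python3 -c "
from h import *
st();to([.46,.02,.33],Rt(0,0))"
```

```text
t 1.43 q [ 0.46  -0.041  1.766 -0.     1.415 -1.111] tcp [0.3006 0.2724 0.2874] zdir [ 0.001  0.    -1.   ] ydir [-0.  1.  0.] F [0.5 0.6 0.5] w 0.999
delta [-0.1594, -0.2524, -0.0426] rot [0.03, 0.06, 0.01]
```

>>> {"api": "jog_arm", "payload": {"steps": [{"delta_pos": [-0.16,-0.252,-0.043],"rotation": [0,0,0]},{"delta_pos": [-0.16,-0.252,-0.043],"rotation": [0,0,0]},{"delta_pos": [-0.16,-0.252,-0.043],"rotation": [0,0,0]},{"delta_pos": [-0.16,-0.252,-0.043],"rotation": [0,0,0]},{"delta_pos": [-0.16,-0.252,-0.043],"rotation": [0,0,0]}]}}

```text
time: 2.05
tcp_pos: [0.4608, 0.0196, 0.3303]
eef_rot: [0.003, 3.141, -0.0]
ft_force: [0.6, 0.5, 0.2]
grip_width: 1.004
```

```bash
python3 -c "
from h import *
st();k=eyes.calibration('wrist')
im=eyes.snapshot('wrist');cv2.imwrite('pics/w1.png',im)
import pickle;pickle.dump(k,open('w1.pkl','wb'))
for n in ['bottle_tipped','bottle_left','bar_knob','lock_collar','carrier','lever_grip']:
    print(n,[(np.round(d['at'],3).tolist(),round(d['score'],2)) for d in eyes.spot_in('wrist',n)])
"
```

```text
t 2.05 q [-0.2    0.047  1.575  0.     1.518 -1.769] tcp [0.4608 0.0196 0.3303] zdir [ 0.001 -0.    -1.   ] ydir [ 0.002  1.    -0.   ] F [0.6 0.5 0.2] w 1.004
bottle_tipped [([0.754, 0.094, 0.038], 0.69), ([0.479, 0.224, 0.06], 0.46)]
bottle_left [([0.606, 0.113, 0.095], 0.65)]
bar_knob [([0.563, 0.245, 0.05], 0.79)]
lock_collar [([0.512, -0.194, 0.089], 0.73)]
carrier [([0.566, -0.103, 0.017], 0.61)]
lever_grip [([0.515, -0.192, 0.085], 0.74), ([0.566, -0.105, 0.015], 0.73)]
```

View pics/w1.png

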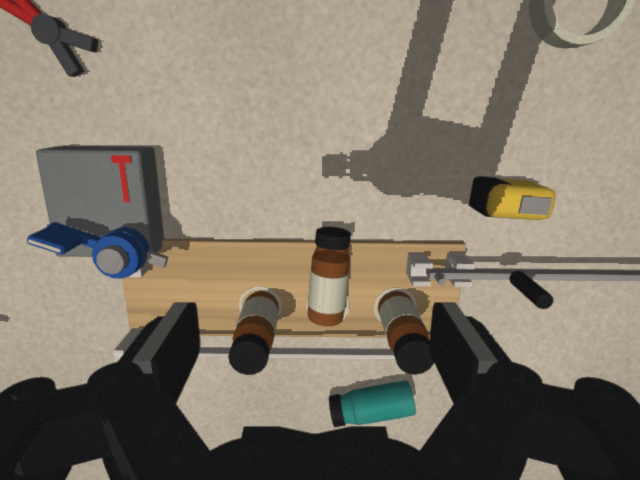

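```bash
python3 -c "
from h import *
import pickle;k=pickle.load(open('w1.pkl','rb'))
for n,uv,z in [('plateFL',(466,242),.012),('plateFfar',(190,240),.012),('plateBR',(130,332),.012),('capL',(414,352),.122),('capO',(249,351),.122),('tipcap',(333,237),.034),('tipbase',(328,318),.034),('knobtop',(545,300),.111),('knobbot',(514,277),.051),('post',(110,259),.096),('postN',(112,260),.086),('railL',(432,351),.062),('railR',(118,352),.062),('barR',(415,272),.051),('barL',(640,274),.051),('redA',(122,160),.044),('redB',(127,203),.044),('leverend',(32,241),.105)]:
  print(n,np.round(ray('w',uv,z,k),3))
# kinematics fit
L=[eval(l) for l in open('log.txt')]
from scipy.optimize import least_squares
for l in L: print(np.round(l[0],3),np.round(l[1],3), np.hypot(*l[1][:2]))
"
```

```text
plateFL [0.539 0.2   0.012]
plateFfar [ 0.537 -0.129  0.012]
plateBR [ 0.662 -0.218  0.012]
capL [0.616 0.117 0.122]
capO [ 0.615 -0.045  0.122]
tipcap [0.526 0.04  0.034]
tipbase [0.629 0.036 0.034]
knobtop [0.565 0.244 0.111]
knobbot [0.567 0.243 0.051]
post [ 0.528 -0.182  0.096]
postN [ 0.533 -0.185  0.086]
railL [0.656 0.156 0.062]
railR [ 0.657 -0.209  0.062]
barR [0.561 0.131 0.051]
barL [0.564 0.383 0.051]
redA [ 0.438 -0.181  0.044]
redB [ 0.484 -0.182  0.044]
leverend [ 0.506 -0.248  0.105]
[ 1.116  0.259  1.535 -0.     1.348 -0.203] [0.137 0.533 0.242] 0.5499883210783
[ 0.46  -0.041  1.766 -0.     1.415 -1.111] [0.301 0.272 0.287] 0.4056791996039523
[ 0.46  -0.041  1.766 -0.     1.415 -1.111] [0.301 0.272 0.287] 0.4056791996039523
[-0.2    0.047  1.575  0.     1.518 -1.769] [0.461 0.02  0.33 ] 0.4612241433379627
```

Carrier estimate: origin about (0.624, 0.036) with yaw near 0. The bar line is at x≈0.565, which fits the given 60 mm. Knob y≈0.244, collar axis about (0.530, -0.183). I'll tilt for the grasp, which also gives data for fitting the arm's reach.

```bash
python3 -c "
from h import *
a=np.radians(30);z=np.array([np.sin(a),0,-np.cos(a)])
to(np.array([.565,.037,.14])+.008*z,Rt(0,a))"
```

```text
delta [-0.11, 0.0139, 0.1966] rot [0.03, -30.03, 0.04]
```

>>> {"api": "jog_arm", "payload": {"steps": [{"delta_pos": [-0.03,0.004,0.05],"rotation": [0,-10,0]},{"delta_pos": [-0.06,0.008,0.1],"rotation": [0,-20,0]},{"delta_pos": [-0.09,0.012,0.15],"rotation": [0,-30,0]},{"delta_pos": [-0.11,0.014,0.197],"rotation": [0,-30,0]},{"delta_pos": [-0.11,0.014,0.197],"rotation": [0,-30,0]}], "gripper": -0.4}}

```text
time: 3.02
tcp_pos: [0.566, 0.0383, 0.1283]
eef_rot: [-0.002, 2.624, 0.002]
ft_force: [-0.7, -0.4, -0.0]
grip_width: 0.696
```

```bash
cat > kin.py <<'E'
from h import *
from scipy.optimize import least_squares
def fk(q,P):
    h,a,b,L,d,c=P
    p=[c+a*np.sin(q[1])+b*np.sin(q[1]+q[2])+L*np.sin(q[1]+q[2]+q[4]), d, h+a*np.cos(q[1])+b*np.cos(q[1]+q[2])+L*np.cos(q[1]+q[2]+q[4])]
    return R.from_euler("z",q[0]).apply(p)
def fit():
    D=[eval(l) for l in open("log.txt")]
    f=lambda P:np.concatenate([fk(q,P)-t for q,t,_ in D])
    s=least_squares(f,[.15,.5,.42,.3,.11,0]); return s.x,s.fun
E
python3 -c "
from kin import *
st();P,r=fit();print(P,abs(r).max())"
```

```text
t 3.02 q [-0.188  0.18   2.092  0.262  0.372 -1.98 ] tcp [0.566  0.0383 0.1283] zdir [ 0.494  0.002 -0.869] ydir [-0.002  1.     0.001] F [-0.7 -0.4 -0. ] w 0.696
[0.09882521 0.51725459 0.38107897 0.2681403  0.11619969 0.03758763] 0.02655347790695669
```

```bash
cat > kin.py <<'E'
from h import *
from scipy.optimize import least_squares
E=R.from_euler
lo=np.array([-3.14,-.91,.19,-1.22,.22,-3.12]);hi=np.array([3.14,2.08,2.58,4.36,2.71,3.12])
def fk(q,P):
    h,a,b,L,d,c,e,g=P
    r1=E("z",q[0]);r2=r1*E("y",q[1]);r3=r2*E("y",q[2]);r4=r3*E("z",q[3]);r5=r4*E("y",q[4]);r6=r5*E("z",q[5])
    p=r1.apply([c,d,h])+r2.apply([0,0,a])+r3.apply([e,0,b])+r5.apply([g,0,L])
    return p,r6
def fit():
    D=[eval(l) for l in open("log.txt")]
    def f(P): return np.concatenate([fk(q,P)[0]-t for q,t,_ in D])
    s=least_squares(lambda P:np.r_[f(P),1e-3*P[5:]],[.15,.5,.42,.3,.11,0,0,0])
    # constant tool rotation
    print("R6", [np.round((fk(q,s.x)[1].inv()*R.from_rotvec(r)).as_rotvec(),3).tolist() for q,t,r in D[-2:]])
    return s.x,f(s.x)
C=R.from_rotvec([0,0,0])
def ik(p,r,P,q0):
    def f(q):
        x,o=fk(q,P); return np.r_[(x-p)*3,(r.inv()*o*C).as_rotvec()]
    s=least_squares(f,np.clip(q0,lo+.02,hi-.02),bounds=(lo+.01,hi-.01)); x,o=fk(s.x,P)
    return s.x,np.linalg.norm(x-p),np.degrees(np.linalg.norm((r.inv()*o*C).as_rotvec()))
E
python3 -c "
from kin import *
P,r=fit();print(np.round(P,4),abs(r).max())"
```

```text
R6 [[-0.0, -0.0, 1.571], [0.0, -0.0, 1.571]]
[0.2217 0.5344 0.4259 0.3432 0.1108 0.     0.0602 0.    ] 1.4231065759845452e-07
```

```bash
sed -i 's/^C=.*/C=R.from_rotvec([0,0,np.pi\/2])/' kin.py
python3 - <<'E'
from kin import *
P,r=fit(); q0=np.array(eval(open("log.txt").readlines()[-1])[0]); rng=np.random.default_rng(0)
def best(p,rr):
    b=None
    for i in range(6):
        s=ik(p,rr,P,q0 if i==0 else lo+(hi-lo)*rng.random(6))
        if b is None or s[1]*300+s[2]<b[1]*300+b[2]: b=s
    return b
for t in (10,20,30,40):
    ri=Rt(0,np.radians(t)); zi=ri.as_matrix()[:,2]
    s=best(np.array([.563,.037,.038])+.008*zi,ri); print("init",t,np.round(s[0],2),round(s[1]*1e3,1),round(s[2],1))
    for phi in (0,30,-30,150,180,210):
        rf=E("z",phi,degrees=True)*E("y",90,degrees=True)*ri
        s=best(np.array([.624,.036,.077])+.008*rf.as_matrix()[:,2],rf)
        print("  fin",phi,np.round(s[0],2),round(s[1]*1e3,1),round(s[2],1))
E
```

```text
R6 [[-0.0, -0.0, 1.571], [0.0, -0.0, 1.571]]
init 10 [-0.15  0.44  1.89  0.04  0.64 -1.75] 0.0 0.0
  fin 0 [-0.08  1.43  0.37 -0.19  2.7  -1.76] 15.9 1.9
  fin 30 [ 0.1   1.42  0.41 -0.8   2.54 -2.35] 0.0 0.0
  fin -30 [-0.26  1.38  0.5   0.51  2.59 -1.08] 0.0 0.0
  fin 150 [ 0.25  0.88  2.2   3.93  1.35 -1.62] 0.0 0.0
  fin 180 [-0.26  0.94  2.43  2.88  1.62 -1.63] 0.0 0.0
  fin 210 [-0.68  0.89  2.28  1.95  1.4  -1.59] 0.0 0.0
init 20 [-0.17  0.39  2.04  0.16  0.37 -1.87] 0.0 0.0
  fin 0 [-0.08  1.38  0.37 -0.15  2.61 -1.73] 0.0 0.0
  fin 30 [ 0.09  1.31  0.53 -0.62  2.39 -2.21] 0.0 0.0
  fin -30 [-0.26  1.27  0.61  0.39  2.43 -1.18] 0.0 0.0
  fin 150 [ 0.22  0.73  2.2   3.96  1.07 -1.73] 0.0 0.0
  fin 180 [-0.25  0.74  2.42  2.9   1.24 -1.58] 0.0 0.0
  fin 210 [-0.64  0.72  2.28  1.93  1.17 -1.43] 0.0 0.0
init 30 [-0.22  0.36  2.13  0.64  0.23 -2.4 ] 10.3 3.4
  fin 0 [-0.08  1.24  0.55 -0.1   2.4  -1.69] 0.0 0.0
  fin 30 [ 0.08  1.19  0.67 -0.49  2.23 -2.12] 0.0 0.0
  fin -30 [-0.25  1.16  0.73  0.31  2.26 -1.23] 0.0 0.0
  fin 150 [ 0.18  0.6   2.17  4.06  0.79 -1.91] 0.0 0.0
  fin 180 [-0.23  0.56  2.36  2.87  0.84 -1.51] 0.0 0.0
  fin 210 [-0.57  0.58  2.24  1.84  0.93 -1.21] 0.0 0.0
init 40 [-0.22  0.42  2.31  2.67  0.31  1.85] 0.0 0.0
  fin 0 [-0.09  1.11  0.72 -0.08  2.18 -1.67] 0.0 0.0
  fin 30 [ 0.06  1.07  0.81 -0.39  2.05 -2.07] 0.0 0.0
  fin -30 [-0.24  1.04  0.86  0.25  2.07 -1.26] 0.0 0.0
  fin 150 [ 0.13  0.5   2.11  4.31  0.53 -2.22] 0.0 0.0
  fin 180 [-0.21  0.44  2.27  2.78  0.46 -1.38] 0.0 0.0
  fin 210 [-0.5   0.48  2.16  1.64  0.71 -0.9 ] 0.0 0.0
```

```bash
cat >> kin.py <<'E'
def G(g,t,yaw=0): # tcp pose for grasp point g, tilt t deg
    r=Rt(yaw,np.radians(t)); return np.array(g)+.008*r.as_matrix()[:,2],r
def chk(P,q,g,t,yaw=0):
    p,r=G(g,t,yaw); s=ik(p,r,P,q); print(g,t,np.round(s[0],2),round(s[1]*1e3,1),round(s[2],1)); return s[0]
E
python3 - <<'E'
from kin import *
P,r=fit(); q=np.array(eval(open("log.txt").readlines()[-1])[0])
for g,t in [((.558,.037,.1),25),((.558,.037,.038),25),((.57,.037,.1),15),((.59,.037,.17),0),((.61,.037,.2),-30),((.624,.036,.2),-60),((.624,.036,.2),-65),((.624,.036,.085),-65)]: q=chk(P,q,g,t)
st(); to(*G((.558,.037,.1),25)); to(*G((.558,.037,.038),25))
E
```

```text
R6 [[-0.0, -0.0, 1.571], [0.0, -0.0, 1.571]]
(0.558, 0.037, 0.1) 25 [-0.18  0.25  2.07  0.2   0.39 -1.92] 0.0 0.0
(0.558, 0.037, 0.038) 25 [-0.18  0.38  2.12  0.34  0.23 -2.07] 0.4 0.1
(0.57, 0.037, 0.1) 15 [-0.15  0.32  1.9   0.06  0.67 -1.77] 0.0 0.0
(0.59, 0.037, 0.17) 0 [-0.13  0.39  1.55  0.    1.2  -1.7 ] 0.0 0.0
(0.61, 0.037, 0.2) -30 [-0.1   0.74  0.99 -0.05  1.93 -1.67] 0.0 0.0
(0.624, 0.036, 0.2) -60 [-0.08  1.14  0.47 -0.13  2.57 -1.72] 0.0 0.0
(0.624, 0.036, 0.2) -65 [-0.08  1.2   0.4  -0.16  2.67 -1.75] 0.0 0.0
(0.624, 0.036, 0.085) -65 [-0.08  1.3   0.46 -0.12  2.51 -1.71] 0.0 0.0
t 3.02 q [-0.188  0.18   2.092  0.262  0.372 -1.98 ] tcp [0.566  0.0383 0.1283] zdir [ 0.494  0.002 -0.869] ydir [-0.002  1.     0.001] F [-0.7 -0.4 -0. ] w 0.696
delta [0.0216, -0.0013, 0.0287] rot [0.11, 4.63, 0.05]
delta [0.0523, -0.0014, 0.0826] rot [0.11, 4.63, 0.05]
```

>>> {"api": "jog_arm", "payload": {"steps": [{"delta_pos": [0.022,0,0.029],"rotation": [0,7.6,0]},{"delta_pos": [0.035,0,0.05],"rotation": [0,7.6,0]},{"delta_pos": [0.045,0,0.07],"rotation": [0,7.6,0]},{"delta_pos": [0.052,0,0.083],"rotation": [0,7.6,0]},{"delta_pos": [0.052,0,0.083],"rotation": [0,7.6,0]}]}}

```text
time: 3.65
tcp_pos: [0.5649, 0.0375, 0.0339]
eef_rot: [-0.002, 2.753, 0.001]
ft_force: [0.7, -0.3, -0.2]
grip_width: 0.698
```

```bash
python3 -c "
from h import *
st();k=eyes.calibration('wrist')
im=eyes.snapshot('wrist');cv2.imwrite('pics/w2.png',im)"
```

```text
t 3.65 q [-0.172  0.378  2.073  0.215  0.314 -1.936] tcp [0.5649 0.0375 0.0339] zdir [ 0.379  0.001 -0.926] ydir [-0.002  1.     0.001] F [ 0.7 -0.3 -0.2] w 0.698
```

View pics/w2.png

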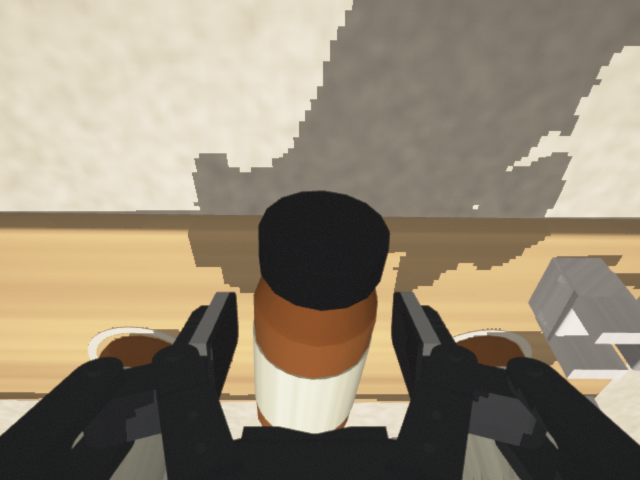

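The jaws straddle the bottle, centred, with about 20 px of gap on each side. Closing.

>>> {"api": "jog_arm", "payload": {"steps": [{"delta_pos": [0,0,0],"rotation": [0,0,0]},{"delta_pos": [0,0,0],"rotation": [0,0,0]},{"delta_pos": [0,0,0],"rotation": [0,0,0]},{"delta_pos": [0,0,0],"rotation": [0,0,0]},{"delta_pos": [0,0,0],"rotation": [0,0,0]}], "gripper": 1, "force": 45}}

```text
time: 4.32
tcp_pos: [0.5667, 0.0364, 0.0363]
eef_rot: [-0.0, 2.749, 0.0]
ft_force: [-2.7, 2.9, 7.1]
grip_width: 0.504
```

```bash
python3 -c "
from kin import *
st()
for g,t in [((.57,.037,.11),22),((.585,.037,.16),0),((.6,.037,.2),-25),((.61,.037,.2),-50),((.624,.036,.2),-68)]: to(*G(g,t))"
```

```text
t 4.33 q [-0.173  0.375  2.071  0.215  0.315 -1.936] tcp [0.5667 0.0364 0.0363] zdir [ 0.383  0.    -0.924] ydir [-0.  1.  0.] F [-2.7  2.9  7.1] w 0.504
delta [-0.0312, 0.0006, -0.0589] rot [0.01, 0.51, 0.0]
delta [-0.0612, 0.0006, -0.0999] rot [0.01, 22.51, 0.0]
delta [-0.0875, 0.0006, -0.1331] rot [0.01, 47.51, 0.01]
delta [-0.095, 0.0006, -0.1323] rot [0.01, 72.51, 0.01]
delta [-0.1076, -0.0004, -0.1294] rot [0.01, 90.51, 0.01]
```

>>> {"api": "jog_arm", "payload": {"steps": [{"delta_pos": [-0.016,0,-0.03],"rotation": [0,0,0]},{"delta_pos": [-0.031,0,-0.059],"rotation": [0,3,0]},{"delta_pos": [-0.046,0,-0.08],"rotation": [0,10,0]},{"delta_pos": [-0.061,0,-0.1],"rotation": [0,19,0]},{"delta_pos": [-0.07,0,-0.112],"rotation": [0,28,0]}]}}

```text
time: 4.95
tcp_pos: [0.5893, 0.0356, 0.1683]
eef_rot: [-0.001, -3.044, 0.002]
ft_force: [1.2, -0.0, -2.1]
grip_width: 0.503
```

```bash
python3 -c "
from kin import *
st()
for g,t in [((.6,.037,.2),-25),((.61,.037,.2),-50),((.624,.036,.2),-68)]: to(*G(g,t))"
```

```text
t 4.95 q [-0.121  0.445  1.453 -0.013  1.34  -1.687] tcp [0.5893 0.0356 0.1683] zdir [-0.098 -0.001 -0.995] ydir [ 0.001  1.    -0.001] F [ 1.2 -0.  -2.1] w 0.503
delta [-0.0049, 0.0013, -0.025] rot [-0.06, 19.39, -0.06]
delta [-0.0119, 0.0013, -0.0279] rot [-0.04, 44.39, -0.07]
delta [-0.0244, 0.0003, -0.0312] rot [-0.03, 62.39, -0.08]
```

>>> {"api": "jog_arm", "payload": {"steps": [{"delta_pos": [-0.002,0,-0.012],"rotation": [0,10,0]},{"delta_pos": [-0.005,0,-0.025],"rotation": [0,20,0]},{"delta_pos": [-0.008,0,-0.027],"rotation": [0,30,0]},{"delta_pos": [-0.012,0,-0.028],"rotation": [0,40,0]},{"delta_pos": [-0.015,0,-0.029],"rotation": [0,50,0]}]}}

```text
time: 5.58
tcp_pos: [0.6068, 0.0357, 0.1929]
eef_rot: [-0.001, -2.169, 0.0]
ft_force: [0.3, -0.3, -3.4]
grip_width: 0.501
```

```bash
python3 -c "
from kin import *
st()
for g,t in [((.624,.036,.15),-68),((.624,.036,.1),-68)]: to(*G(g,t))"
```

```text
t 5.58 q [-0.085  1.057  0.603 -0.109  2.449 -1.702] tcp [0.6068 0.0357 0.1929] zdir [-0.827  0.    -0.563] ydir [ 0.001  1.    -0.001] F [ 0.3 -0.3 -3.4] w 0.501
delta [-0.0434, 0.0003, 0.0177] rot [0.02, 12.26, -0.05]
delta [-0.0847, 0.0003, 0.0459] rot [0.02, 12.26, -0.05]
```

>>> {"api": "jog_arm", "payload": {"steps": [{"delta_pos": [-0.022,0,0.009],"rotation": [0,6,0]},{"delta_pos": [-0.043,0,0.018],"rotation": [0,12.3,0]},{"delta_pos": [-0.06,0,0.029],"rotation": [0,12.3,0]},{"delta_pos": [-0.068,0,0.035],"rotation": [0,12.3,0]},{"delta_pos": [-0.068,0,0.035],"rotation": [0,12.3,0]}]}}

```text
time: 6.2
tcp_pos: [0.6159, 0.0359, 0.1185]
eef_rot: [-0.001, -1.96, -0.0]
ft_force: [-0.9, -0.1, -1.2]
grip_width: 0.503
```

```bash
python3 -c "
from kin import *
st()
ims=eyes.snapshot('scene')[190:340,220:460];k=eyes.calibration('scene')
w=eyes.snapshot('wrist')
im=np.hstack([cv2.resize(ims,(440,275),interpolation=cv2.INTER_CUBIC),cv2.resize(w,(366,275))])[:,:800];cv2.imwrite('pics/p4.png',im)"
```

```text
t 6.2 q [-0.081  1.294  0.416 -0.146  2.607 -1.727] tcp [0.6159 0.0359 0.1185] zdir [-0.925  0.    -0.38 ] ydir [ 0.  1. -0.] F [-0.9 -0.1 -1.2] w 0.503
```

View pics/p4.png

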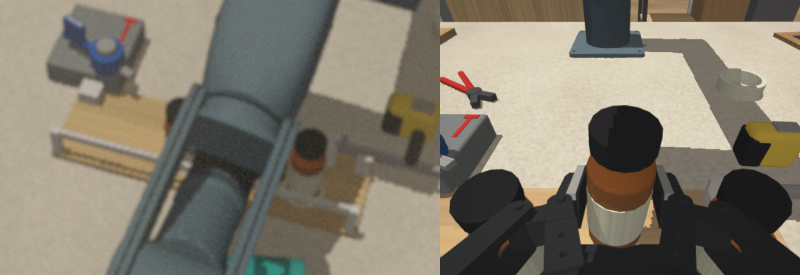

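```bash
python3 -c "
from kin import *
k=eyes.calibration('wrist')
for x in (.61,.624,.638): print(x,[np.round(proj([x,.036,z],k)) for z in (.155,.1686,.18)])
g=env.get_obs()['tcp_pos']-.008*pose()[1].as_matrix()[:,2];print(g)
for z in (.082,.076,.072): to(*G((.624,.036,z),-68))
"
```

```text
0.61 [array([316., 236.]), array([317., 202.]), array([317., 170.])]
0.624 [array([317., 266.]), array([317., 232.]), array([317., 198.])]
0.638 [array([317., 303.]), array([317., 268.]), array([317., 233.])]
[0.62362208 0.03584515 0.1230024 ]
delta [-0.038, 0.0002, 0.0153] rot [0.02, 0.42, -0.04]
delta [-0.0435, 0.0002, 0.0176] rot [0.02, 0.42, -0.04]
delta [-0.0472, 0.0002, 0.0191] rot [0.02, 0.42, -0.04]
```

>>> {"api": "jog_arm", "payload": {"steps": [{"delta_pos": [-0.015,0,0.006],"rotation": [0,0.4,0]},{"delta_pos": [-0.03,0,0.012],"rotation": [0,0.4,0]},{"delta_pos": [-0.038,0,0.015],"rotation": [0,0.4,0]},{"delta_pos": [-0.038,0,0.015],"rotation": [0,0.4,0]},{"delta_pos": [-0.038,0,0.015],"rotation": [0,0.4,0]}]}}

```text
time: 6.92
tcp_pos: [0.6158, 0.0359, 0.076]
eef_rot: [-0.001, -1.948, -0.0]
ft_force: [-1.0, -1.4, 2.6]
grip_width: 0.505
```

```bash
python3 -c "
from kin import *
st();k=eyes.calibration('wrist')
w=eyes.snapshot('wrist');cv2.imwrite('pics/w5.png',w[100:480,120:520])
for x in (.61,.624,.638): print(x,[np.round(proj([x,.036,z],k)-[120,100]) for z in (.1,.122,.13)])
"
```

```text
t 6.92 q [-0.081  1.349  0.406 -0.139  2.575 -1.718] tcp [0.6158 0.0359 0.076 ] zdir [-0.93   0.001 -0.368] ydir [ 0.001  1.    -0.   ] F [-1.  -1.4  2.6] w 0.505
0.61 [array([196., 161.]), array([197., 109.]), array([197.,  87.])]
0.624 [array([197., 191.]), array([197., 138.]), array([197., 115.])]
0.638 [array([197., 227.]), array([197., 173.]), array([197., 150.])]
```

View pics/w5.png

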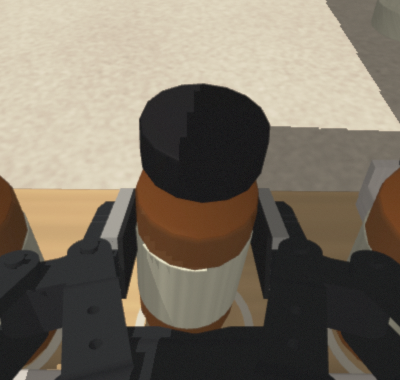

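The bottle looks upright. Its axis is about 12 mm nearer the robot than the place, which matches the finger pads having gripped it about 10 mm above its axis. I'll raise it, shift it +12 mm in x, and lower it.

>>> {"api": "jog_arm", "payload": {"steps": [{"delta_pos": [0.003,0,-0.001],"rotation": [0,0,0]},{"delta_pos": [-0.001,0,-0.012],"rotation": [0,0,0]},{"delta_pos": [-0.0045,0,-0.011],"rotation": [0,0,0]},{"delta_pos": [-0.0065,0,-0.0105],"rotation": [0,0,0]},{"delta_pos": [-0.0065,0,-0.0105],"rotation": [0,0,0]}]}}

```text
time: 7.6
tcp_pos: [0.6279, 0.0358, 0.0758]
eef_rot: [-0.001, -1.948, -0.0]
ft_force: [-0.5, -0.8, 8.7]
grip_width: 0.504
```

```bash
python3 -c "
from kin import *
st();k=eyes.calibration('wrist')
w=eyes.snapshot('wrist');cv2.imwrite('pics/w6.png',w[100:480,120:520])
for x in (.61,.624,.638): print(x,[np.round(proj([x,.036,z],k)-[120,100]) for z in (.1,.122,.13)])
"
```

```text
t 7.6 q [-0.08   1.395  0.301 -0.151  2.633 -1.731] tcp [0.6279 0.0358 0.0758] zdir [-0.93   0.001 -0.368] ydir [ 0.001  1.    -0.   ] F [-0.5 -0.8  8.7] w 0.504
0.61 [array([196., 138.]), array([197.,  87.]), array([197.,  66.])]
0.624 [array([197., 164.]), array([197., 112.]), array([197.,  90.])]
0.638 [array([197., 195.]), array([197., 142.]), array([197., 119.])]
```

>>> {"api": "jog_arm", "payload": {"steps": [{"delta_pos": [0,0,0],"rotation": [0,0,0]},{"delta_pos": [0,0,0],"rotation": [0,0,0]},{"delta_pos": [0,0,0],"rotation": [0,0,0]},{"delta_pos": [0,0,0],"rotation": [0,0,0]}], "gripper": -0.4}}

```text
time: 8.15
tcp_pos: [0.6281, 0.0359, 0.0734]
eef_rot: [-0.0, -1.949, -0.0]
ft_force: [-0.1, -0.4, -0.6]
grip_width: 0.699
```

```bash
python3 -c "
from kin import *
st();k=eyes.calibration('wrist')
w=eyes.snapshot('wrist');cv2.imwrite('pics/w6.png',w[50:480,60:580])
for x in (.61,.624,.638): print(x,[np.round(proj([x,.036,z],k)-[60,50]) for z in (.012,.122)])
print(P if 0 else '');P,_=fit();q=env.get_obs()['qpos']
for b in (.05,.08,.12):
  t,r,_=pose();s=ik(t-r.as_matrix()[:,2]*b,r,P,q);print(b,s)
"
```

```text
t 8.15 q [-0.079  1.397  0.301 -0.15   2.63  -1.731] tcp [0.6281 0.0359 0.0734] zdir [-0.929  0.    -0.369] ydir [0. 1. 0.] F [-0.1 -0.4 -0.6] w 0.699
0.61 [array([256., 317.]), array([256., 131.])]
0.624 [array([256., 344.]), array([257., 155.])]
0.638 [array([256., 373.]), array([257., 185.])]

R6 [[-0.0, -0.0, 1.571], [0.0, -0.0, 1.571]]
0.05 (array([-0.08121449,  1.4096842 ,  0.2       , -0.15756179,  2.67923386,
       -1.74475362]), np.float64(0.031767125019119886), np.float64(2.2399048263541306))
0.08 (array([-0.08309371,  1.38934421,  0.2       , -0.14921382,  2.66920893,
       -1.73948895]), np.float64(0.055555753468696255), np.float64(4.013198450307837))
0.12 (array([-0.08559676,  1.36305061,  0.2       , -0.1365187 ,  2.6523674 ,
       -1.73109755]), np.float64(0.08701740898368285), np.float64(6.534844631562136))
```

View pics/w6.png

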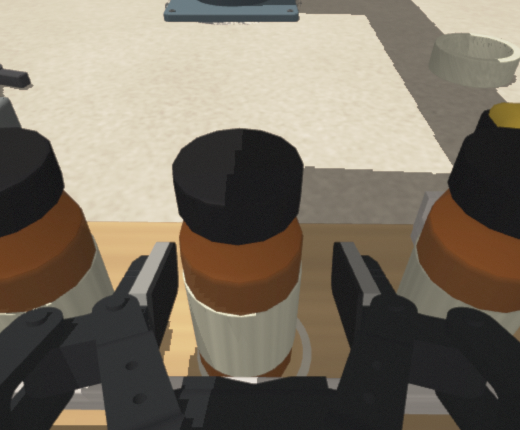

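The bottle stands on its ring, about 5 mm off towards -y. The left pad is close to it, so I'll centre the jaws (-6 mm in y) and then rise straight up.

```bash
python3 -c "
from kin import *
P,_=fit();q=env.get_obs()['qpos']
for g,t in [((.636,.030,.076),-68),((.634,.03,.11),-66),((.632,.03,.15),-58),((.63,.03,.19),-48),((.61,.03,.22),-30)]:
  q=chk(P,q,g,t); to(*G(g,t))
"
```

```text
R6 [[-0.0, -0.0, 1.571], [-0.0, -0.0, 1.571]]
(0.636, 0.03, 0.076) -68 [-0.09  1.39  0.31 -0.16  2.62 -1.74] 0.0 0.0
delta [-0.0005, -0.0059, -0.0003] rot [0.02, -0.31, -0.01]
(0.634, 0.03, 0.11) -66 [-0.09  1.32  0.36 -0.15  2.6  -1.74] 0.0 0.0
delta [0.0315, -0.0059, -0.011] rot [0.02, -2.31, -0.01]
(0.632, 0.03, 0.15) -58 [-0.09  1.17  0.5  -0.12  2.48 -1.71] 0.0 0.0
delta [0.0683, -0.0059, -0.024] rot [0.02, -10.31, -0.01]
(0.63, 0.03, 0.19) -48 [-0.09  1.01  0.64 -0.09  2.33 -1.7 ] 0.0 0.0
delta [0.1049, -0.0059, -0.0373] rot [0.02, -20.31, -0.01]
(0.61, 0.03, 0.22) -30 [-0.1   0.73  0.97 -0.06  1.97 -1.68] 0.0 0.0
delta [0.138, -0.0059, -0.0311] rot [0.02, -38.31, -0.02]
```

>>> {"api": "jog_arm", "payload": {"steps": [{"delta_pos": [0,-0.006,0],"rotation": [0,0,0]},{"delta_pos": [0.015,-0.006,-0.005],"rotation": [0,-1,0]},{"delta_pos": [0.0315,-0.006,-0.011],"rotation": [0,-2.3,0]},{"delta_pos": [0.068,-0.006,-0.024],"rotation": [0,-10,0]},{"delta_pos": [0.105,-0.006,-0.037],"rotation": [0,-20,0]}]}}

```text
time: 8.82
tcp_pos: [0.6235, 0.0297, 0.1844]
eef_rot: [-0.001, -2.301, -0.001]
ft_force: [1.4, -0.4, 1.3]
grip_width: 0.698
```

```bash
python3 -c "
from kin import *
st(); P,_=fit();q=env.get_obs()['qpos']
for g,t in [((.6,.05,.25),-28),((.55,.12,.25),-8),((.5,.244,.25),0)]:
  q=chk(P,q,g,t); to(*G(g,t))
"
```

```text
t 8.82 q [-0.093  1.01   0.637 -0.094  2.331 -1.697] tcp [0.6235 0.0297 0.1844] zdir [-0.745  0.001 -0.667] ydir [0.001 1.    0.   ] F [ 1.4 -0.4  1.3] w 0.698
R6 [[-0.0, -0.0, 1.571], [0.0, -0.0, 1.571]]
(0.6, 0.05, 0.25) -28 [-0.08  0.67  0.98 -0.04  1.98 -1.66] 0.0 0.0
delta [0.0618, 0.0203, -0.0187] rot [0.05, -20.14, -0.05]
(0.55, 0.12, 0.25) -8 [ 0.02  0.37  1.39  0.    1.52 -1.56] 0.0 0.0
delta [0.0928, 0.0903, 0.0172] rot [0.04, -40.14, -0.06]
(0.5, 0.244, 0.25) 0 [ 0.25  0.27  1.52 -0.    1.35 -1.32] 0.0 0.0
delta [0.1255, 0.2142, 0.0538] rot [0.04, -48.14, -0.06]
```

>>> {"api": "jog_arm", "payload": {"steps": [{"delta_pos": [0.03,0.01,-0.01],"rotation": [0,-10,0]},{"delta_pos": [0.062,0.03,-0.019],"rotation": [0,-20,0]},{"delta_pos": [0.08,0.06,0],"rotation": [0,-30,0]},{"delta_pos": [0.093,0.1,0.017],"rotation": [0,-40,0]},{"delta_pos": [0.11,0.15,0.04],"rotation": [0,-48,0]}], "gripper": 0}}

```text
time: 9.45
tcp_pos: [0.5199, 0.1805, 0.2434]
eef_rot: [0.004, 3.136, 0.003]
ft_force: [0.4, 1.8, 0.9]
grip_width: 0.497
```

```bash
python3 -c "
from kin import *
st(); to(*G((.54,.23,.22),0))
"
```

```text
t 9.45 q [ 1.310e-01  2.550e-01  1.537e+00  1.000e-03  1.344e+00 -1.438e+00] tcp [0.5199 0.1805 0.2434] zdir [ 0.005  0.002 -1.   ] ydir [0.003 1.    0.002] F [0.4 1.8 0.9] w 0.497
delta [-0.0198, 0.0495, 0.0316] rot [0.1, 0.31, -0.14]
```

>>> {"api": "jog_arm", "payload": {"steps": [{"delta_pos": [-0.02,0.05,0.03],"rotation": [0,0.3,0]},{"delta_pos": [-0.02,0.05,0.03],"rotation": [0,0.3,0]},{"delta_pos": [-0.02,0.05,0.03],"rotation": [0,0.3,0]}]}}

```text
time: 9.82
tcp_pos: [0.5407, 0.2297, 0.2114]
eef_rot: [0.0, -3.133, 0.0]
ft_force: [-0.3, -0.8, -0.1]
grip_width: 0.498
```

```bash
python3 -c "
from kin import *
st();k=eyes.calibration('wrist')
w=eyes.snapshot('wrist');cv2.imwrite('pics/w7.png',w)
for z in (.051,.111): print(np.round(proj([.565,.244,z],k)))
import pickle;pickle.dump(k,open('w7.pkl','wb'))
"
```

```text
t 9.82 q [ 0.211  0.352  1.482  0.002  1.317 -1.36 ] tcp [0.5407 0.2297 0.2114] zdir [-0.009 -0.    -1.   ] ydir [-0.  1. -0.] F [-0.3 -0.8 -0.1] w 0.498
[333. 244.]
[338. 275.]
```

View pics/w7.png

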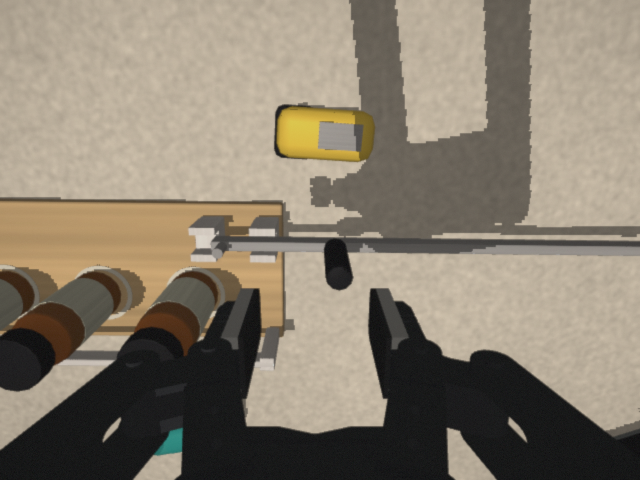

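Knob top is at (340,275) and its foot at (335,245), which matches (0.565, 0.244). The stood bottle is in the row with the others. I'll lower onto the knob and grip it.

>>> {"api": "jog_arm", "payload": {"steps": [{"delta_pos": [-0.025,0.015,0.03],"rotation": [0,-0.5,0]},{"delta_pos": [-0.025,0.015,0.07],"rotation": [0,-0.5,0]},{"delta_pos": [-0.0255,0.015,0.105],"rotation": [0,-0.5,0]},{"delta_pos": [-0.0255,0.015,0.131],"rotation": [0,-0.5,0]},{"delta_pos": [-0.0255,0.015,0.131],"rotation": [0,-0.5,0]}]}}

```text
time: 10.5
tcp_pos: [0.5641, 0.2432, 0.0773]
eef_rot: [-0.004, -3.136, 0.002]
ft_force: [0.1, -0.7, 0.6]
grip_width: 0.501
```

>>> {"api": "jog_arm", "payload": {"steps": [{"delta_pos": [0,0,0],"rotation": [0,0,0]},{"delta_pos": [0,0,0],"rotation": [0,0,0]},{"delta_pos": [0,0,0],"rotation": [0,0,0]},{"delta_pos": [0,0,0],"rotation": [0,0,0]}], "gripper": 1, "force": 40}}

```text
time: 11.0
tcp_pos: [0.5664, 0.245, 0.0809]
eef_rot: [0.001, 3.139, 0.001]
ft_force: [1.8, -1.9, 6.6]
grip_width: 0.2
```

```bash
python3 -c "
from kin import *
st(); import pickle;k=pickle.load(open('w7.pkl','rb'))
for uv in [(639,247),(400,244),(228,243)]: print(ray('w',uv,.047,k))
P,_=fit();q=env.get_obs()['qpos']
for y in (.1,0,-.115): q=chk(P,q,(.564,y,.088),0)
"
```

```text
t 11.0 q [ 0.228  0.519  1.566 -0.     1.055 -1.343] tcp [0.5664 0.245  0.0809] zdir [ 0.002  0.001 -1.   ] ydir [0.    1.    0.001] F [ 1.8 -1.9  6.6] w 0.2
[0.56815842 0.48446302 0.047     ]
[0.56596918 0.29650208 0.047     ]
[0.56535666 0.16166388 0.047     ]
R6 [[-0.0, -0.0, 1.571], [-0.0, -0.0, 1.571]]
(0.564, 0.1, 0.088) 0 [-0.02  0.45  1.68 -0.    1.01 -1.59] 0.0 0.0
(0.564, 0, 0.088) 0 [-0.2   0.44  1.7   0.    1.   -1.77] 0.0 0.0
(0.564, -0.115, 0.088) 0 [-0.39  0.46  1.67  0.    1.01 -1.97] 0.0 0.0
```

>>> {"api": "jog_arm", "payload": {"steps": [{"delta_pos": [0,-0.03,0],"rotation": [0,0,0]},{"delta_pos": [0.001,-0.075,0],"rotation": [0,0,0]},{"delta_pos": [0.001,-0.12,0],"rotation": [0,0,0]},{"delta_pos": [0.0015,-0.165,0],"rotation": [0,0,0]},{"delta_pos": [0.002,-0.21,0],"rotation": [0,0,0]}]}}

```text
time: 11.62
tcp_pos: [0.5637, 0.0344, 0.0809]
eef_rot: [0.0, 3.14, 0.001]
ft_force: [2.4, 3.7, 6.0]
grip_width: 0.201
```

```bash
python3 -c "
from h import *
st()"
```

```text
t 11.62 q [-1.370e-01  4.400e-01  1.703e+00  1.000e-03  9.970e-01 -1.709e+00] tcp [0.5637 0.0344 0.0809] zdir [ 0.002  0.001 -1.   ] ydir [0.    1.    0.001] F [2.4 3.7 6. ] w 0.201
```

>>> {"api": "jog_arm", "payload": {"steps": [{"delta_pos": [0,-0.04,0],"rotation": [0,0,0]},{"delta_pos": [0.001,-0.08,0],"rotation": [0,0,0]},{"delta_pos": [0.001,-0.115,0],"rotation": [0,0,0]},{"delta_pos": [0.001,-0.14,0],"rotation": [0,0,0]},{"delta_pos": [0.001,-0.15,0],"rotation": [0,0,0]}]}}

```text
time: 12.25
tcp_pos: [0.5619, -0.1139, 0.0809]
eef_rot: [-0.005, -3.141, -0.007]
ft_force: [0.6, 28.3, 18.4]
grip_width: 0.202
```

```bash
python3 -c "
from h import *
st()"
```

```text
t 12.25 q [-0.397  0.454  1.678  0.005  1.011 -1.967] tcp [ 0.5619 -0.1139  0.0809] zdir [-0.     0.005 -1.   ] ydir [0.003 1.    0.005] F [ 0.6 28.3 18.4] w 0.202
```

The bar is on its end stop (28 N, 0.359 m travelled). I'll release the knob and rise.

>>> {"api": "jog_arm", "payload": {"steps": [{"delta_pos": [0,0.001,0],"rotation": [0,0,0]},{"delta_pos": [0,0.001,0],"rotation": [0,0,0]},{"delta_pos": [0,0.001,0],"rotation": [0,0,0]}], "gripper": 0}}

```text
time: 12.62
tcp_pos: [0.5615, -0.1139, 0.0789]
eef_rot: [0.0, -3.14, 0.0]
ft_force: [-0.1, 0.2, 0.0]
grip_width: 0.499
```

>>> {"api": "jog_arm", "payload": {"steps": [{"delta_pos": [0,0,-0.03],"rotation": [0,0,0]},{"delta_pos": [0,0,-0.07],"rotation": [0,0,0]},{"delta_pos": [0.02,-0.03,-0.12],"rotation": [0,0,0]},{"delta_pos": [0.045,-0.06,-0.15],"rotation": [0,0,0]},{"delta_pos": [0.045,-0.06,-0.15],"rotation": [0,0,0]}]}}

```text
time: 13.25
tcp_pos: [0.5171, -0.1764, 0.232]
eef_rot: [0.005, 3.139, -0.005]
ft_force: [-0.2, 1.0, 0.1]
grip_width: 0.499
```

```bash
python3 -c "
from kin import *
st();k=eyes.calibration('wrist')
w=eyes.snapshot('wrist');cv2.imwrite('pics/w8.png',w)
for n in ['lever_grip','lock_collar','bar_knob','bottle_left']: print(n,[(np.round(d['at'],3).tolist(),round(d['score'],2)) for d in eyes.spot_in('wrist',n)])
import pickle;pickle.dump(k,open('w8.pkl','wb'))
"
```

```text
t 13.25 q [-5.320e-01  2.570e-01  1.563e+00 -2.000e-03  1.317e+00 -2.099e+00] tcp [ 0.5171 -0.1764  0.232 ] zdir [ 0.003 -0.003 -1.   ] ydir [ 0.003  1.    -0.003] F [-0.2  1.   0.1] w 0.499
lever_grip [([0.516, -0.198, 0.084], 0.73)]
lock_collar [([0.512, -0.2, 0.091], 0.89), ([0.557, -0.065, 0.05], 0.19)]
bar_knob [([0.557, -0.068, 0.052], 0.94)]
bottle_left [([0.614, 0.103, 0.039], 0.9)]
```

View pics/w8.png

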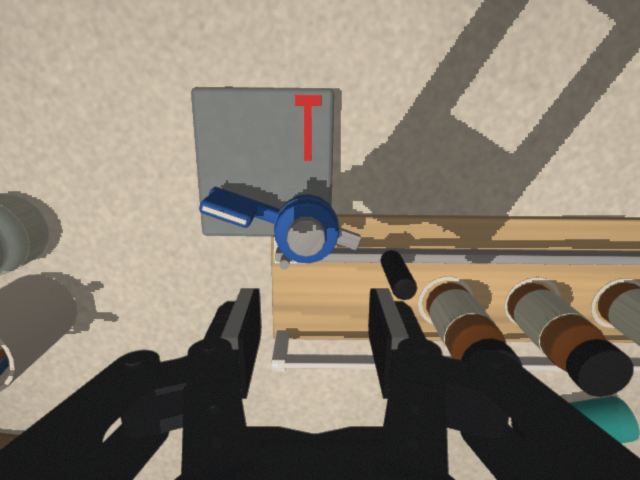

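```bash
cat > lev.py <<'E'
from kin import *
A=np.array([.530,-.183])
def LT(phi,z,r=.058,A=A): # lever direction angle phi(rad) -> tcp, rot ; tool y = lever dir +90deg
    R0=R.from_euler("z",phi+np.pi/2-np.pi/2)*R.from_matrix([[-1,0,0],[0,1,0],[0,0,-1]])
    p=np.r_[A+r*np.array([np.cos(phi),np.sin(phi)]),z-.008]; return p,R0
E
python3 - <<'E'
from lev import *
import pickle;k=pickle.load(open('w8.pkl','rb'))
pc=ray('w',(306,240),.096,k);print("post",pc, "edge collar",ray('w',(306,228),.086,k))
f=[ray('w',uv,.105,k) for uv in [(202,207),(247,221),(224,214)]];print(np.round(f,4))
for a in f: d=a-pc;print(np.degrees(np.arctan2(d[1],d[0])),np.hypot(d[0],d[1]))
d=f[0]-f[1];print("fin dir",np.degrees(np.arctan2(d[1],d[0])))
r=[ray('w',uv,.044,k) for uv in [(308,160),(308,98)]];print(r);d=r[1]-r[0];print(np.degrees(np.arctan2(d[1],d[0])))
print("knob",ray('w',(404,288),.111,k),"plate front",ray('w',(340,216),.012,k),ray('w',(639,218),.012,k))
E
```

```text
post [ 0.53141598 -0.1830918   0.096     ] edge collar [ 0.52562291 -0.18328254  0.086     ]
[[ 0.5051 -0.252   0.105 ]
 [ 0.5148 -0.2225  0.105 ]
 [ 0.5099 -0.2376  0.105 ]]
-110.92191525507863 0.07372642270621851
-112.86374425348293 0.04273723605312242
-111.50915212482549 0.05861754580801045
fin dir -108.24850903315756
[array([ 0.48206222, -0.18234259,  0.044     ]), array([ 0.43534202, -0.18204293,  0.044     ])]
179.63251570413055
knob [ 0.56146149 -0.11504593  0.111     ] plate front [ 0.53701074 -0.15410538  0.012     ] [0.53906285 0.11827723 0.012     ]
```

Run:
```python
from lev import *
P,_=fit();q=env.get_obs()['qpos']
for ph in (-30,-70,-111,-145,-180):
    p,r=LT(np.radians(ph),.085); s=ik(p,r,P,q);q=s[0];print(ph,np.round(q,2),s[1:])
to(*LT(np.radians(-111),.18))
```

```text
R6 [[-0.0, 0.0, 1.571], [0.0, -0.0, 1.571]]
-30 [-0.53  0.53  1.57 -0.    1.05 -1.58] (np.float64(2.0571943379520516e-10), np.float64(5.541720498981004e-08))
-70 [-0.59  0.5   1.62 -0.    1.03 -0.94] (np.float64(2.498001805406602e-16), np.float64(2.564245162451646e-14))
-111 [-0.63  0.44  1.71 -0.    0.99 -0.27] (np.float64(2.6494583335660514e-15), np.float64(6.104428251265726e-13))
-145 [-0.63  0.39  1.79 -0.    0.95  0.33] (np.float64(5.556455502609816e-15), np.float64(3.636975056243151e-13))
-180 [-0.59  0.36  1.85 -0.    0.93  0.98] (np.float64(4.074278004827165e-13), np.float64(5.84911003661668e-11))
delta [0.0072, -0.0643, 0.0555] rot [-0.16, -0.25, 111.03]
```

>>> {"api": "jog_arm", "payload": {"steps": [{"delta_pos": [0.001,-0.01,0],"rotation": [0,0,10.5]},{"delta_pos": [0.002,-0.02,0],"rotation": [0,0,21]},{"delta_pos": [0.003,-0.04,0],"rotation": [0,0,31.5]},{"delta_pos": [0.005,-0.05,0],"rotation": [0,0,42]},{"delta_pos": [0.007,-0.064,0.02],"rotation": [0,0,52.5]}]}}

```text
time: 14.12
tcp_pos: [0.5108, -0.2379, 0.209]
eef_rot: [-1.396, -2.814, 0.001]
ft_force: [0.2, 0.6, 0.4]
grip_width: 0.501
```

>>> {"api": "jog_arm", "payload": {"steps": [{"delta_pos": [0,0,0],"rotation": [0,0,10.5]},{"delta_pos": [0,0,0],"rotation": [0,0,21]},{"delta_pos": [0,0,0],"rotation": [0,0,31.5]},{"delta_pos": [0,0,0],"rotation": [0,0,42]},{"delta_pos": [0,0,0],"rotation": [0,0,52.5]}]}}

```text
time: 14.75
tcp_pos: [0.5099, -0.2369, 0.2076]
eef_rot: [-2.494, -1.904, 0.003]
ft_force: [0.6, 0.2, -0.1]
grip_width: 0.503
```

Run:
```python
from lev import *
st();to(*LT(np.radians(-111),.14));to(*LT(np.radians(-111),.085))
```

```text
t 14.75 q [-6.330e-01  3.080e-01  1.554e+00 -1.000e-03  1.283e+00 -3.660e-01] tcp [ 0.5099 -0.2369  0.2076] zdir [-0.004  0.002 -1.   ] ydir [ 0.965 -0.264 -0.004] F [ 0.6  0.2 -0.1] w 0.503
delta [-0.0005, -0.0003, 0.0756] rot [-0.24, -0.03, 5.7]
delta [-0.0005, -0.0, 0.1306] rot [-0.24, -0.03, 5.7]
```

>>> {"api": "jog_arm", "payload": {"steps": [{"delta_pos": [0,0,0.04],"rotation": [0,0,5.7]},{"delta_pos": [0,0,0.08],"rotation": [0,0,5.7]},{"delta_pos": [0,0,0.11],"rotation": [0,0,5.7]},{"delta_pos": [0,0,0.13],"rotation": [0,0,5.7]},{"delta_pos": [0,0,0.13],"rotation": [0,0,5.7]}]}}

```text
time: 15.38
tcp_pos: [0.5083, -0.2362, 0.0763]
eef_rot: [-2.578, -1.783, 0.005]
ft_force: [0.3, -0.9, -0.6]
grip_width: 0.501
```

>>> {"api": "jog_arm", "payload": {"steps": [{"delta_pos": [0,0,0],"rotation": [0,0,0]},{"delta_pos": [0,0,0],"rotation": [0,0,0]},{"delta_pos": [0,0,0],"rotation": [0,0,0]},{"delta_pos": [0,0,0],"rotation": [0,0,0]},{"delta_pos": [0,0,0],"rotation": [0,0,0]}], "gripper": 1, "force": 25}}

```text
time: 16.0
tcp_pos: [0.5101, -0.2382, 0.08]
eef_rot: [2.585, 1.785, -0.001]
ft_force: [0.7, 1.9, 5.3]
grip_width: 0.11
```

Run:
```python
from lev import *
st()
for a in (-121,-131,-141,-151,-161): to(*LT(np.radians(a),.086))
```

```text
t 16.0 q [-6.350e-01  4.390e-01  1.707e+00 -1.000e-03  9.960e-01 -2.720e-01] tcp [ 0.5101 -0.2382  0.08  ] zdir [-0.    -0.001 -1.   ] ydir [ 0.935 -0.354 -0.   ] F [0.7 1.9 5.3] w 0.11
delta [0.0017, -0.0112, 0.002] rot [0.0, 0.04, 10.27]
delta [0.0043, -0.021, 0.002] rot [0.0, 0.04, 20.27]
delta [0.0086, -0.0301, 0.002] rot [0.01, 0.04, 30.27]
delta [0.0145, -0.0384, 0.002] rot [0.01, 0.04, 40.27]
delta [0.0217, -0.0455, 0.002] rot [0.02, 0.04, 50.27]
```

The fin is gripped. I'll turn it clockwise on the arc.

>>> {"api": "jog_arm", "payload": {"steps": [{"delta_pos": [0.0017,-0.0112,0],"rotation": [0,0,10]},{"delta_pos": [0.0043,-0.021,0],"rotation": [0,0,20]},{"delta_pos": [0.0086,-0.03,0],"rotation": [0,0,30]},{"delta_pos": [0.0145,-0.038,0],"rotation": [0,0,40]},{"delta_pos": [0.0217,-0.0455,0],"rotation": [0,0,50]}]}}

```text
time: 16.62
tcp_pos: [0.4752, -0.2024, 0.08]
eef_rot: [3.097, 0.516, -0.0]
ft_force: [2.6, 1.0, 3.2]
grip_width: 0.114
```

Run:
```python
from lev import *
st()
for a in (-171,-180.5): to(*LT(np.radians(a),.086))
```

```text
t 16.62 q [-0.618  0.369  1.823 -0.002  0.948  0.624] tcp [ 0.4752 -0.2024  0.08  ] zdir [ 0.    -0.002 -1.   ] ydir [ 0.324 -0.946  0.002] F [2.6 1.  3.2] w 0.114
delta [0.001, -0.0106, 0.002] rot [0.1, 0.01, 9.92]
delta [0.0035, -0.0199, 0.002] rot [0.1, 0.0, 19.42]
```

>>> {"api": "jog_arm", "payload": {"steps": [{"delta_pos": [0.001,-0.0106,0],"rotation": [0,0,9.9]},{"delta_pos": [0.0035,-0.02,0],"rotation": [0,0,19.4]},{"delta_pos": [0.0035,-0.02,0],"rotation": [0,0,19.4]},{"delta_pos": [0.0035,-0.02,0],"rotation": [0,0,19.4]}]}}

```text
time: 17.12
tcp_pos: [0.472, -0.1831, 0.08]
eef_rot: [3.14, 0.002, -0.0]
ft_force: [-0.9, -4.4, 6.6]
grip_width: 0.115
```

Run:
```python
from lev import *
st();to(*LT(np.radians(-180.5),.086))
```

```text
t 17.12 q [-0.589  0.354  1.847 -0.002  0.939  0.982] tcp [ 0.472  -0.1831  0.08  ] zdir [-0.    -0.002 -1.   ] ydir [ 0.001 -1.     0.002] F [-0.9 -4.4  6.6] w 0.115
delta [0.0, -0.0006, 0.002] rot [0.12, 0.01, 0.56]
```

>>> {"api": "jog_arm", "payload": {"steps": [{"delta_pos": [0,0,0],"rotation": [0,0,0]},{"delta_pos": [0,0,0],"rotation": [0,0,0]},{"delta_pos": [0,0,0],"rotation": [0,0,0]}], "gripper": 0}}

```text
time: 17.5
tcp_pos: [0.471, -0.1814, 0.0788]
eef_rot: [-3.141, 0.002, 0.004]
ft_force: [0.1, 0.5, -0.1]
grip_width: 0.501
```

>>> {"api": "jog_arm", "payload": {"steps": [{"delta_pos": [0,0,-0.03],"rotation": [0,0,0]},{"delta_pos": [0,0,-0.07],"rotation": [0,0,0]},{"delta_pos": [0,0,-0.12],"rotation": [0,0,0]},{"delta_pos": [0.02,0,-0.16],"rotation": [0,0,0]},{"delta_pos": [0.04,0,-0.16],"rotation": [0,0,0]}]}}

```text
time: 18.12
tcp_pos: [0.5138, -0.1827, 0.2432]
eef_rot: [3.138, -0.003, 0.007]
ft_force: [-0.6, 0.2, -0.1]
grip_width: 0.499
```

>>> {"api": "jog_arm", "payload": {"steps": [{"delta_pos": [-0.06,0,0],"rotation": [0,0,0]},{"delta_pos": [-0.12,0,-0.02],"rotation": [0,0,0]},{"delta_pos": [-0.12,0.06,-0.04],"rotation": [0,0,0]},{"delta_pos": [-0.12,0.12,-0.04],"rotation": [0,0,0]},{"delta_pos": [-0.12,0.12,-0.04],"rotation": [0,0,0]}]}}

```text
time: 18.75
tcp_pos: [0.3909, -0.3051, 0.279]
eef_rot: [3.141, -0.009, -0.003]
ft_force: [-1.6, 0.6, -0.2]
grip_width: 0.499
```

Run:
```python
from lev import *
st()
s=eyes.snapshot('scene')[180:330,230:450]; t=eyes.snapshot('top')[180:290,220:410]
cv2.imwrite('pics/f.png',np.vstack([cv2.resize(s,(418,285),interpolation=2),cv2.resize(t,(418,242),interpolation=2)]))
```

```text
t 18.75 q [-0.887  0.137  1.597 -0.002  1.407  0.691] tcp [ 0.3909 -0.3051  0.279 ] zdir [-0.002 -0.001 -1.   ] ydir [-0.006 -1.     0.001] F [-1.6  0.6 -0.2] w 0.499
```

View pics/f.png

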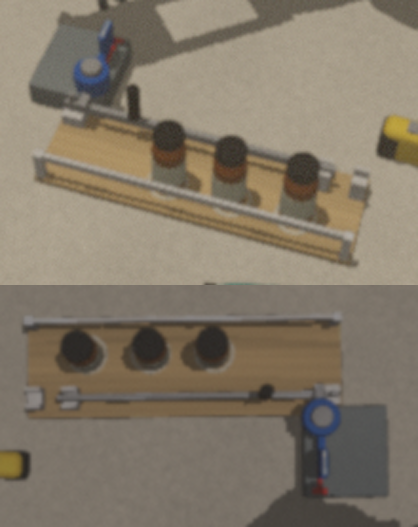

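All three bottles stand, the bar is home and the lever lies along the red mark. Handing in.

```bash
python3 -c "
from h import *
st();print(job.sign_off())"
```

```text
t 18.85 q [-8.820e-01  1.350e-01  1.601e+00 -1.000e-03  1.409e+00  6.920e-01] tcp [ 0.391  -0.3014  0.2786] zdir [-0.003  0.002 -1.   ] ydir [-0.003 -1.    -0.002] F [ 0.1  0.5 -0.3] w 0.498
the job is handed in; nothing more can be done
None
```

All three steps are done, and I handed the job in at 18.9 s of the 70 s allowed. The hand-in gives no verdict.

- **Bottle:** I stood the tipped bottle upright on the middle place and let it go. The pictures show it about 5–6 mm off the centre of its ring, within the 20 mm allowed. My first lowering was about 12 mm short of the place because the pads had gripped above the bottle's axis, so I shifted it before letting go.
- **Keeper bar:** I slid it by its knob until it hit the end stop. It pushed back with about 28 N after about 0.359 m of travel.
- **Lock collar:** I turned the lever clockwise to about 180° in world axes, with the red line measured at 179.6°. I then let go and moved the arm clear.

In the last scene and top views all three bottles stand in the row, the bar is home and the lever lies along the mark. The arm touched nothing at hand-in, and no check failed. I did not check the loose items on the table one by one.

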